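Find and release the latched lamp key

ROBOT

A 6-joint arm with a two-finger parallel gripper is mounted at the origin on the work surface. World frame = base frame: x ahead of the robot, y to its left, z up, the work surface at z = 0. Lengths are in m, angles in degrees, forces in N, time in s.
With the tool pointing down it reaches from about 0.35 to 0.875 m from the base axis. Payload 4.2 kg.
Tool frame: the origin (TCP) lies between the finger pads; the fingertips stand 11 mm ahead of it and the grasp point (between the pads) lies 8 mm behind it; z points along the fingers, y is the direction in which the jaws open and shut (so a half turn about z gives the same grasp; the last joint's range is limited). The gripper opens to 87 mm and grips with 3 to 60 N. Pads are 19 mm wide; open, the fingers measure 117 mm over their backs; the gripper's body (75 mm by 190 mm) begins 51 mm behind the grasp point.
Start: joints at [-50.672, 22.042, 0.453, 0, -68.411, -14.817], TCP at [0.259, -0.569, 0.209] pointing down, gripper open.
Joint ranges: [-179.83, 179.83], [-69.29, 118.12], [-61.27, 80.66], [-181.25, 117.63], [-171.15, -9.14], [-177.46, 177.46]. Speed limits (degrees/s): [159.86, 159.86, 180, 180, 180, 180].

INTERFACE

Orientations are given as a 3x3 rotation matrix whose columns are the frame's x, y, z axes.
In Python, from station import sense, capture, get_calibration, finish_job, search_frame, cut_out gives the robot as it stands.
- The arm moves only by the tool arm_command, never from a script. Its argument "rows" is a list of rows, each an object with "fingers": the opening in per cent of the stroke, from 0 (shut) to 100 (fully open); "travel": the shift along the tool's x, y, z in cm, a list of three; "roll": the turn about the tool's z in degrees. A call has 1 to 10 rows; each row is the pose to reach, as a shift and turn from the pose commanded when the call began, along the tool's axes at that moment; what a row does not reach only later rows make up. A row lasts 1/10 s, in which the tool goes at most 50 mm and 8.59 degrees, less where a joint would pass 70% of its speed; a pose out of reach is approached as far as the arm can. A call with a gripper value outside its range is refused whole. The fingers move at their own pace and stop on an object; the grip force is fixed at half the most. Time passes only in rows, so rows that repeat a pose let the fingers close. It gives the time, the measured TCP pose, the force and the opening at its end, in the units of the state.
- sense(): the state, without advancing time (a new reading comes with each control period).
- capture(name): name is "scene" or "top"; returns (picture, depth): 420x560x3 uint8, red, green, blue; 420x560 float32, m along the optical axis (not along the pixel's ray), 0 where there is no reading.
- get_calibration(name): a dict with "fov_y" (degrees; the focal length in pixels is half the picture's height over the tangent of half this angle, whatever the lens; pixels are square), "cx", "cy" (the principal point, pixels), "origin" and "attitude" of the camera in the world. Camera axes: x right, y down, z forward; pixel columns grow to the right and rows downward; lengths in m; the calibration is good to about 2 mm. A picture is of the moment at which its call begins. get_calibration takes no time and is no camera call.
- finish_job(): hands the job in, once; it reports no verdict.
Trained networks look in the newest picture that a camera, given by its name, has taken for a name from the list of things; names that differ only in an ending like _2 or _b are one class to them, and where a whole thing is asked for, a point or a joint stands for the part that bears it (a point fixed in the world has none). Each returns a list of dicts, best first, with "p" (0 to 1); they miss things now and then, are a little off and sometimes report something else, mostly with a low value. They report only what shows in the picture. A call takes as long as a camera call.
- search_frame(camera, label): "position" ([x, y, z] in m, in world coordinates, good to about 4 mm: the middle of the surface that is visible of it).
- cut_out(camera, label): "mask" (420x560 bool, what is visible of it).
The state is a dict: "time_s": time; "joints": joint angles; "joint_velocities": joint speeds; "effort": joint torques, N m; "tcp_pos": TCP position; "ee_rot": TCP orientation; "wrist_force": force on the tool from outside, world axes, zero at the start; "moment": the same for the moment, N m; "gripper_width": opening from 0.0 (shut) to 1.0 (fully open).
Only numpy, scipy, OpenCV 4.12 (cv2) and the standard library are available. Lean on these libraries where they do the work, as an engineer would, in place of code of your own. Each camera call takes 0.05 s, during which the arm holds its last target. There are 200 camera calls.

TASK

One of the four identical lamp keys on the cream switch box has been left latched down. Going from the robot's left to its right, tap each of the four keys lightly with the fingertips to feel which one it is, and only then press that key fully home and let go, so that it pops up level with the others. Do not push any other key in, pick nothing up, and leave the bottles, lenses and other things around the box where they are.

Things in the scene. Friction and masses are not known exactly. Their poses are not given: they have to be found in the camera images.
- switch_box: Cream lamp switch box fixed to the bench, 150 (x) x 220 (y) x 55 mm tall, turned up to 20 degrees. Origin: centre of its underside; x away from the robot, y to the robot's left along the key row, z up. Keys 1 to 4 at x = -30 mm, y = +69, +23, -23, -69 mm. From x = 5 to 75 mm its top is a flat ledge, 55 mm high, with small parts on it.
- key1: Key 1, the leftmost seen from the robot. Origin: centre of its top face; axes as the box. Cap 30 (x) x 26 (y) mm, black; 20 mm gap to its neighbour. All four keys are alike. A free key's top stands 67 mm above the bench (12 mm above the box), the latched key's about 4 mm lower.
- key2: Key 2, the second from the left seen from the robot. Origin: centre of its top face; axes as the box. All keys travel straight down, at most 8.5 mm below the free height, on a spring: 1 N to start, then 0.6 N more per mm. A 2 N tap moves a free key 2 mm; the latched key does not yield until about 3.4 N.
- key3: Key 3, the third from the left seen from the robot. Origin: centre of its top face; axes as the box. As for every key: when latched, it goes down another 4.5 mm to its stop (6 to 7 N) and unlatches on the way, after 3 to 3.5 mm; let go, it springs up level with the others and stays up.
- key4: Key 4, the rightmost seen from the robot. Origin: centre of its top face; axes as the box. As for every key: when free, pushing it down more than about 5.5 mm (over 4 N) switches it on, which spoils the job.
- eyepiece: Bystander, to be left alone: black microscope eyepiece, 32 mm across, 38 mm tall, standing on the rear ledge of the switch box. Origin: centre of its underside.
- objective: Bystander, to be left alone: steel microscope objective, 24 mm across, 36 mm tall, standing on the rear ledge of the switch box. Origin: centre of its underside.
- oil_bottle: Bystander, to be left alone: amber dropper bottle, 28 mm across, 62 mm tall, beside the left end of the switch box. Origin: centre of its underside.
- specimen_jar: Bystander, to be left alone: glass specimen jar with white lid, 50 mm across, 60 mm tall, beside the right end of the switch box. Origin: centre of its underside.
- slide_box: Bystander, to be left alone: wooden slide box 87 x 102 x 35 mm behind the switch box. Origin: centre of its underside.
- petri_dish: Bystander, to be left alone: clear petri dish, 90 mm across, 16 mm tall, behind the switch box. Origin: centre of its underside.
- beaker: Bystander, to be left alone: glass beaker, 64 mm across, 85 mm tall, on the left of the bench. Origin: centre of its underside.
- marker: Bystander, to be left alone: marker pen 130 mm long, 17 mm thick, lying on the right of the bench. Origin: centre of its underside, lying along its x.

How it is judged (in metres and radians):
On the way, in this order (a step that is already met when the one before it is completed fails the run):
1. key 1 (leftmost) is tapped by the fingers (contact force between the fingers and key1 above 0.3 N), for 0.02 s.
2. key 2 (second from the left) is tapped by the fingers (contact force between the fingers and key2 above 0.3 N), for 0.02 s.
3. key 3 (third from the left) is tapped by the fingers (contact force between the fingers and key3 above 0.3 N), for 0.02 s.
4. key 4 (rightmost) is tapped by the fingers (contact force between the fingers and key4 above 0.3 N), for 0.02 s.
5. the latched key has been pressed home and let go: all four keys are up (z of each of key1, key2, key3, key4 in the frame of switch_box above 0.0655 m), for 0.2 s.
At the end, for the whole second after the job is handed in: After the four taps, all four keys stand up, each top within 1.5 mm of its free height (67 mm over the bench), and every bystander is at rest, within 15 mm of where it was (all of step 5 and linear speed of each of eyepiece, objective, oil_bottle, specimen_jar, slide_box, petri_dish, beaker, marker below 0.02 m/s); the robot touches nothing.
It fails at once if a free key is pushed in more than 5.8 mm, which switches it on (distance of any of key1, key2, key3, key4 from where it was at the start of the episode above 0.0058 m).
It fails at once if a bystander is shifted or lifted by more than 15 mm (distance of any of eyepiece, objective, oil_bottle, specimen_jar, slide_box, petri_dish, beaker, marker from where it was at the start of the episode above 0.015 m).
It also fails if it takes over 53 s, if anything falls off the work surface, if the arm or the gripper's body presses on something with over 40 N, if the wrist force passes 120 N, or if a joint passes its speed limit or range.

## Working session

There is one attempt and no reset: what is moved stays moved. The work goes in short steps, Python scripts to look and compute and a tool call to move; the robot and the scene stay as the last step left them, time stands still between calls to the robot, and variables do not carry over. Pictures are saved under pics/ and viewed, about 8 in all and at most 12, crops included, and the job is handed in when it is done.

Besides the shell and the picture viewer there is one more tool, called after "Call:" in YAML: its name, and indented under it one key for each argument. arm_command: Moves the arm, as the interface text tells. Its arguments: {"type":"object","properties":{"rows":{"type":"array","items":{"type":"object","properties":{"fingers":{"type":"number"},"travel":{"type":"array","items":{"type":"number"}},"roll":{"type":"number"}}}}},"required":["rows"]}

```bash
mkdir -p pics; cat > h.py <<'E'
import numpy as np, cv2
from station import *
def setup(cam):
    c=get_calibration(cam); f=210/np.tan(np.radians(c["fov_y"])/2)
    return c["cx"],c["cy"],f,np.array(c["origin"]),np.array(c["attitude"])
def cloud(cam,d):
    cx,cy,f,o,R=setup(cam); v,u=np.mgrid[:420,:560]
    P=np.stack([(u-cx)/f*d,(v-cy)/f*d,d],-1)@R.T+o
    P[d==0]=np.nan
    return P
def proj(cam,p):
    cx,cy,f,o,R=setup(cam); q=(np.array(p)-o)@R
    return q[...,0]/q[...,2]*f+cx, q[...,1]/q[...,2]*f+cy
def save(n,im): cv2.imwrite("pics/"+n,im[...,::-1])
E
python3 - <<'E'
from h import *
s=sense(); print(s)
for c in("scene","top"):
    im,d=capture(c); save(c+"0.png",im); np.save(c+"_d.npy",d); print(c,get_calibration(c))
for n in ["switch_box","key1","key2","key3","key4","eyepiece","objective"]:
    print(n,[(np.round(r["position"],4).tolist(),round(r["p"],2)) for r in search_frame("top",n)[:5]])
E
```

```text
{'time_s': 0.0, 'joints': array([-5.06730733e+01,  2.20911007e+01,  3.79398929e-01, -3.00225484e-02,
       -6.84120526e+01, -1.48175315e+01]), 'joint_velocities': array([ 0.12247224,  0.14235738,  0.02482027, -0.01310907, -0.01900394,
        0.04820149]), 'effort': array([ 2.08616293e-04, -3.90668142e+01,  1.87411362e+01,  4.21991721e+00,
        1.08966592e-02, -1.98080729e-04]), 'tcp_pos': array([ 0.25903835, -0.56808612,  0.2083508 ]), 'ee_rot': array([[-9.09973398e-01, -4.14665445e-01, -9.91909079e-04],
       [-4.14666624e-01,  9.09971248e-01,  1.97953611e-03],
       [ 8.17635216e-05,  2.21263679e-03, -9.99997549e-01]]), 'wrist_force': array([-0.23073827, -0.22538627, -0.41396508]), 'moment': array([-0.03946505, -0.00538937,  0.01845955]), 'gripper_width': 0.997121438901021}
scene {'fov_y': 44.57091866917318, 'cx': 281.3283740902801, 'cy': 207.25032613303182, 'origin': array([ 1.67505073, -0.01438985,  0.81884547]), 'attitude': array([[-2.43680922e-02,  5.49371948e-01, -8.35222520e-01],
       [ 9.99702813e-01,  1.28109502e-02, -2.07404292e-02],
       [-6.94215868e-04, -8.35479708e-01, -5.49520860e-01]])}
top {'fov_y': 56.90438732285436, 'cx': 280.7372260746458, 'cy': 209.31048529554687, 'origin': array([ 0.33540034, -0.01774974,  1.13652422]), 'attitude': array([[ 0.02779423, -0.98687875,  0.15905288],
       [-0.99961298, -0.02725317,  0.00558242],
       [-0.00117448, -0.15914649, -0.98725428]])}
switch_box [([0.5484, 0.0236, 0.0577], 0.8)]
key1 [([0.513, -0.036, 0.068], 0.68), ([0.5204, 0.0069, 0.0654], 0.49), ([0.5355, 0.0554, 0.0654], 0.39)]
key2 [([0.513, -0.036, 0.068], 0.68), ([0.5204, 0.0069, 0.0654], 0.49), ([0.5355, 0.0554, 0.0654], 0.39)]
key3 [([0.513, -0.036, 0.068], 0.68), ([0.5204, 0.0069, 0.0654], 0.49), ([0.5355, 0.0554, 0.0654], 0.39)]
key4 [([0.513, -0.036, 0.068], 0.68), ([0.5204, 0.0069, 0.0654], 0.49), ([0.5355, 0.0554, 0.0654], 0.39)]
eyepiece []
objective []
```

```bash
ls pics
```

```text
scene0.png
top0.png
```

View pics/top0.png

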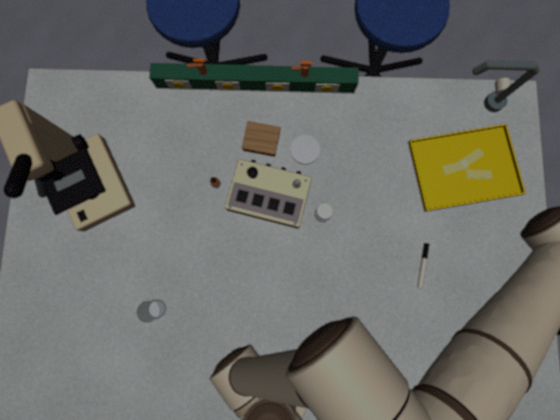

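View pics/scene0.png

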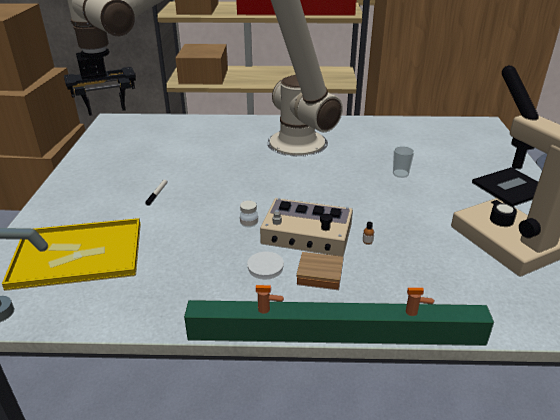

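The top view shows the box at about (270,192), with keys at (242,196), (258,200), (273,204) and (289,208). The oil bottle is at (215,182), the jar at (325,212), and the eyepiece and objective are on the rear ledge. The scene view agrees and shows the same layout from the far side.

```bash
cat > m.py <<'E'
from h import *
from scipy import ndimage
im=cv2.imread("pics/top0.png"); d=np.load("top_d.npy"); P=cloud("top",d)
g=im.max(2)
roi=np.zeros(g.shape,bool); roi[188:220,232:302]=1
m=(g<45)&roi
l,n=ndimage.label(m)
K=[]
for i in range(1,n+1):
    q=l==i
    if q.sum()<40: continue
    v,u=np.nonzero(q); cx,cy,f,o,R=setup("top")
    r=R@np.array([(u.mean()-cx)/f,(v.mean()-cy)/f,1]); p=o+r*(0.066-o[2])/r[2]
    print(q.sum(),u.mean().round(1),v.mean().round(1),p.round(4),"depth z",np.nanmedian(P[q][:,2]).round(4)); K.append(p)
K=np.array(sorted(K,key=lambda p:-p[1])); print(K.round(4))
for n in["switch_box"]:
    mk=cut_out("top",n)[0]["mask"]; v,u=np.nonzero(mk)
    q=P[mk]; q=q[(q[:,2]>.05)&(q[:,2]<.06)]
    print(cv2.minAreaRect((q[:,:2]*1000).astype(np.float32)), np.median(q[:,2]))
save("crop0.png",cv2.resize(im[150:235,200:350,::-1],None,fx=5,fy=5,interpolation=cv2.INTER_CUBIC))
E
python3 m.py
```

```text
96 241.8 195.8 [0.5434 0.099  0.066 ] depth z 0.067
94 257.4 199.7 [0.5334 0.0547 0.066 ] depth z 0.067
94 273.1 203.8 [0.523  0.0101 0.066 ] depth z 0.0629
97 288.9 207.8 [ 0.5129 -0.0345  0.066 ] depth z 0.0668
[[ 0.5434  0.099   0.066 ]
 [ 0.5334  0.0547  0.066 ]
 [ 0.523   0.0101  0.066 ]
 [ 0.5129 -0.0345  0.066 ]]
((557.6671142578125, 26.814956665039062), (218.70118713378906, 149.66954040527344), 77.6196517944336) 0.05543663576869573
```

```bash
cat >> h.py <<'E'
KEYS=np.array([[.5434,.099],[.5334,.0547],[.523,.0101],[.5129,-.0345]])
def to(x,y,z,rotate=-12.7):
    s=sense(); R=s["ee_rot"]; d=R.T@(np.array([x,y,z])-s["tcp_pos"])*100
    yaw=np.degrees(np.arctan2(-R[0,1],R[1,1])); print("travel cm",d.round(2),"roll",round(yaw-rotate,2),"F",s["wrist_force"].round(2),"tcp",s["tcp_pos"].round(4),"w",round(s["gripper_width"],2),"t",s["time_s"])
E
python3 -c "
from h import *
to(*KEYS[0],.21)"
```

```text
travel cm [-5.354e+01  4.896e+01 -5.000e-02] roll 37.21 F [1.13 0.54 0.22] tcp [ 0.2593 -0.5686  0.2094] w 1.0 t 0.5
```

Call:
arm_command:
  rows:
    - {"fingers": 0,"travel": [-5,4.5,0],"roll": 3}
    - {"fingers": 0,"travel": [-10,9,0],"roll": 7}
    - {"fingers": 0,"travel": [-14,12.5,0],"roll": 11}
    - {"fingers": 0,"travel": [-17.5,16,0],"roll": 14}
    - {"fingers": 0,"travel": [-21,19.2,0],"roll": 17}
    - {"fingers": 0,"travel": [-24.5,22.4,0],"roll": 20}
    - {"fingers": 0,"travel": [-28,25.6,0],"roll": 23}
    - {"fingers": 0,"travel": [-31.5,28.8,0],"roll": 26}
    - {"fingers": 0,"travel": [-35,32,0],"roll": 29}
    - {"fingers": 0,"travel": [-37,34,0],"roll": 32}

```text
time_s: 1.5
tcp_pos: [0.4545, -0.1061, 0.21]
ee_rot: [[-0.991, 0.132, 0.001], [0.132, 0.991, 0.0], [-0.001, 0.0, -1.0]]
wrist_force: [1.3, 0.2, 0.7]
gripper_width: 0.172
```

```bash
python3 -c "
from h import *
to(*KEYS[0],.18)"
```

```text
travel cm [-6.09 21.51  3.01] roll 5.11 F [1.34 0.16 0.65] tcp [ 0.4545 -0.1061  0.21  ] w 0.17 t 1.5
```

Call:
arm_command:
  rows:
    - {"fingers": 0,"travel": [-1,4,0],"roll": 2}
    - {"fingers": 0,"travel": [-2,8,0.5],"roll": 4}
    - {"fingers": 0,"travel": [-3.2,12,1],"roll": 5.1}
    - {"fingers": 0,"travel": [-4.5,16,2],"roll": 5.1}
    - {"fingers": 0,"travel": [-5.6,19.5,2.6],"roll": 5.1}
    - {"fingers": 0,"travel": [-6.1,21.5,3],"roll": 5.1}
    - {"fingers": 0,"travel": [-6.1,21.5,3],"roll": 5.1}
    - {"fingers": 0,"travel": [-6.1,21.5,3],"roll": 5.1}

```text
time_s: 2.3
tcp_pos: [0.5421, 0.0968, 0.1793]
ee_rot: [[-0.976, 0.218, -0.001], [0.218, 0.976, -0.0], [0.001, -0.001, -1.0]]
wrist_force: [-0.8, -1.2, 0.1]
gripper_width: 0.006
```

```bash
python3 -c "
from h import *
to(*KEYS[0],.086)
im,d=capture('scene'); save('s1.png',cv2.resize(im[140:300,200:400],None,fx=4,fy=3.75))
im,d=capture('scene')
to(*KEYS[0],.086)"
```

```text
travel cm [-0.09  0.25  9.33] roll 0.13 F [-0.77 -1.18  0.14] tcp [0.5421 0.0968 0.1793] w 0.01 t 2.3
travel cm [-0.06  0.32  9.39] roll 0.05 F [-0.65 -1.08 -0.59] tcp [0.5421 0.096  0.1799] w 0.01 t 2.4
```

Call:
arm_command:
  rows:
    - {"fingers": 0,"travel": [-0.1,0.3,2.5],"roll": 0}
    - {"fingers": 0,"travel": [-0.1,0.3,5],"roll": 0}
    - {"fingers": 0,"travel": [-0.1,0.3,7.5],"roll": 0}
    - {"fingers": 0,"travel": [-0.1,0.3,9],"roll": 0}
    - {"fingers": 0,"travel": [-0.1,0.3,9.2],"roll": 0}
    - {"fingers": 0,"travel": [-0.1,0.3,9.2],"roll": 0}
    - {"fingers": 0,"travel": [-0.1,0.3,9.2],"roll": 0}

```text
time_s: 3.1
tcp_pos: [0.5449, 0.0996, 0.0889]
ee_rot: [[-0.976, 0.218, 0.002], [0.218, 0.976, 0.001], [-0.002, 0.001, -1.0]]
wrist_force: [0.9, 0.2, -0.5]
gripper_width: 0.006
```

```bash
python3 -c "
from h import *
to(*KEYS[0],.078)
im,d=capture('scene'); save('s2.png',cv2.resize(im[140:300,200:400],None,fx=4,fy=3.75))
to(*KEYS[0],.078)"
```

```text
travel cm [ 0.14 -0.09  1.09] roll 0.08 F [ 0.88  0.18 -0.45] tcp [0.5449 0.0996 0.0889] w 0.01 t 3.1
travel cm [ 0.13 -0.11  1.09] roll 0.1 F [ 1.26 -1.05  0.12] tcp [0.5449 0.0998 0.0889] w 0.0 t 3.15
```

View pics/s2.png

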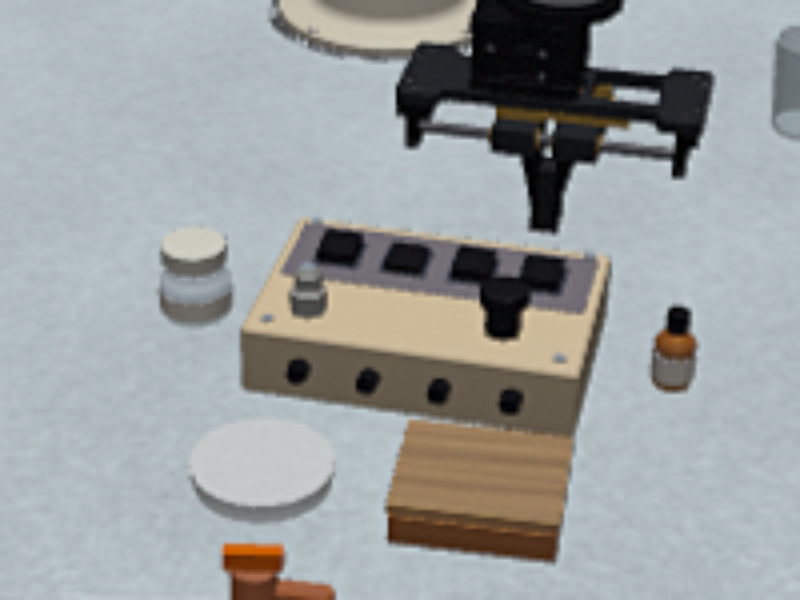

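The fingertip at (545,230) is right above key 1 at (543,272). Key 3 at (407,258) already looks lower. Lowering gently.

Call:
arm_command:
  rows:
    - {"fingers": 0,"travel": [0.1,-0.1,0.6],"roll": 0}
    - {"fingers": 0,"travel": [0.1,-0.1,0.9],"roll": 0}
    - {"fingers": 0,"travel": [0.1,-0.1,1.05],"roll": 0}
    - {"fingers": 0,"travel": [0.1,-0.1,1.15],"roll": 0}
    - {"fingers": 0,"travel": [0.1,-0.1,1.2],"roll": 0}
    - {"fingers": 0,"travel": [0.1,-0.1,1.2],"roll": 0}
    - {"fingers": 0,"travel": [0.1,-0.1,1.2],"roll": 0}

```text
time_s: 3.85
tcp_pos: [0.543, 0.0991, 0.0755]
ee_rot: [[-0.976, 0.218, 0.0], [0.218, 0.976, 0.0], [-0.0, 0.0, -1.0]]
wrist_force: [-0.3, 0.3, -0.1]
gripper_width: 0.009
```

```bash
python3 -c "
from h import *
to(*KEYS[0],.0765)
for i in range(4):
  im,d=capture('scene'); to(*KEYS[0],.0765)"
```

```text
travel cm [-0.04  0.   -0.1 ] roll 0.11 F [-0.35  0.27 -0.07] tcp [0.543  0.0991 0.0755] w 0.01 t 3.85
travel cm [-0.04 -0.   -0.1 ] roll 0.12 F [-0.14  0.31 -0.24] tcp [0.543  0.0991 0.0755] w 0.01 t 3.9
travel cm [-0.04  0.   -0.1 ] roll 0.11 F [-0.86  0.6  -0.01] tcp [0.543  0.0991 0.0755] w 0.01 t 3.95
travel cm [-0.04  0.   -0.1 ] roll 0.11 F [-0.71  0.79  0.03] tcp [0.543  0.0991 0.0755] w 0.01 t 4.0
travel cm [-0.04  0.   -0.1 ] roll 0.11 F [-0.95  0.29 -0.48] tcp [0.543  0.0991 0.0755] w 0.01 t 4.05
```

Call:
arm_command:
  rows:
    - {"fingers": 0,"travel": [0,0,0.05],"roll": 0}
    - {"fingers": 0,"travel": [0,0,0.1],"roll": 0}
    - {"fingers": 0,"travel": [0,0,0.1],"roll": 0}
    - {"fingers": 0,"travel": [0,0,0.1],"roll": 0}

```text
time_s: 4.45
tcp_pos: [0.5429, 0.099, 0.0744]
ee_rot: [[-0.976, 0.218, -0.0], [0.218, 0.976, 0.0], [0.0, 0.0, -1.0]]
wrist_force: [-0.6, 0.1, -0.6]
gripper_width: 0.002
```

```bash
cat >> h.py <<'E'
def force(n=4):
    F=[]
    for i in range(n): capture('scene'); F.append(sense()["wrist_force"])
    s=sense(); print("F mean",np.mean(F,0).round(2),"z std",np.std(F,0)[2].round(2),"tcp",s["tcp_pos"].round(4),"t",s["time_s"])
E
python3 -c "
from h import *
force()"
```

```text
F mean [ 0.17 -0.    0.01] z std 0.5 tcp [0.5429 0.099  0.0744] t 4.65
```

Call:
arm_command:
  rows:
    - {"fingers": 0,"travel": [0,0,0.05],"roll": 0}
    - {"fingers": 0,"travel": [0,0,0.1],"roll": 0}
    - {"fingers": 0,"travel": [0,0,0.1],"roll": 0}
    - {"fingers": 0,"travel": [0,0,0.1],"roll": 0}

```text
time_s: 5.05
tcp_pos: [0.5429, 0.099, 0.0734]
ee_rot: [[-0.976, 0.218, -0.0], [0.218, 0.976, -0.0], [0.0, -0.0, -1.0]]
wrist_force: [0.1, 0.0, -0.3]
gripper_width: 0.011
```

```bash
python3 -c "
from h import *
force()
im,d=capture('scene'); save('s3.png',cv2.resize(im[190:250,255:365],None,fx=7,fy=7,interpolation=cv2.INTER_CUBIC)); print(sense()['gripper_width'])
u,v=proj('scene',np.r_[KEYS[0],.067]); print((u-255)*7,(v-190)*7)
P=cloud('scene',d)
u=int(u);print(P[200:226:1,u][:,:].round(3))"
```

```text
F mean [-0.03  0.07  0.29] z std 0.68 tcp [0.5429 0.0991 0.0735] t 5.25
0.005343611427532681
558.4709401121215 141.6679861020752
[[0.551 0.094 0.104]
 [0.552 0.095 0.101]
 [0.553 0.095 0.099]
 [0.553 0.095 0.096]
 [0.551 0.095 0.091]
 [0.557 0.095 0.092]
 [0.553 0.095 0.086]
 [0.51  0.1   0.055]
 [0.53  0.098 0.065]
 [0.538 0.097 0.067]
 [0.545 0.097 0.069]
 [0.545 0.097 0.065]
 [0.55  0.097 0.065]
 [0.56  0.096 0.069]
 [0.559 0.096 0.065]
 [0.56  0.096 0.063]
 [0.56  0.096 0.06 ]
 [0.565 0.096 0.06 ]
 [0.566 0.096 0.058]
 [0.564 0.096 0.053]
 [0.572 0.096 0.056]
 [0.579 0.095 0.057]
 [0.577 0.096 0.053]
 [0.589 0.095 0.058]
 [0.59  0.095 0.055]
 [0.596 0.094 0.056]]
```

View pics/s3.png

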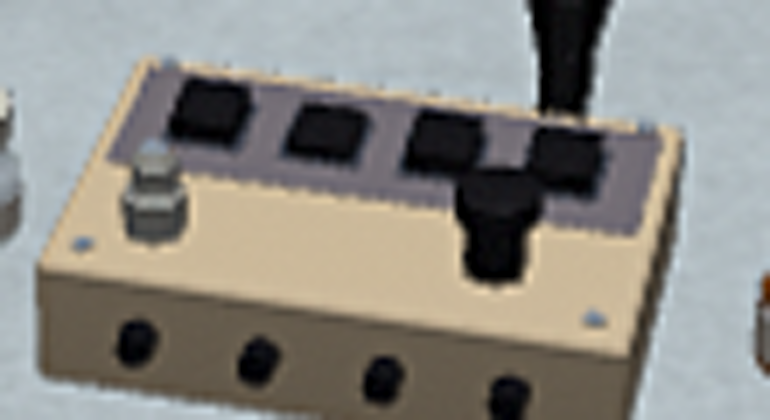

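The finger's lower end is at (560,108), with a strip of panel still showing between it and key 1's back edge at about y=127. So the closed tip is about 15 mm above the key, not where the nominal tool offset puts it. I'll go down 10 mm and look again.

Call:
arm_command:
  rows:
    - {"fingers": 0,"travel": [0,0,0.3],"roll": 0}
    - {"fingers": 0,"travel": [0,0,0.6],"roll": 0}
    - {"fingers": 0,"travel": [0,0,0.8],"roll": 0}
    - {"fingers": 0,"travel": [0,0,1.0],"roll": 0}
    - {"fingers": 0,"travel": [0,0,1.0],"roll": 0}

```text
time_s: 5.8
tcp_pos: [0.5427, 0.0989, 0.063]
ee_rot: [[-0.976, 0.218, -0.001], [0.218, 0.976, -0.0], [0.001, -0.001, -1.0]]
wrist_force: [-0.5, 1.2, 0.5]
gripper_width: 0.004
```

```bash
python3 -c "
from h import *
force()
im,d=capture('scene'); save('s4.png',cv2.resize(im[185:225,305:365],None,fx=13,fy=13,interpolation=cv2.INTER_CUBIC))
P=cloud('scene',d)
for u in (333,335,337):
  print(u,P[202:214,u][:,[0,2]].round(3).tolist())"
```

```text
F mean [ 0.08 -0.02  0.21] z std 0.37 tcp [0.543  0.0991 0.0635] t 6.0
333 [[0.551, 0.098], [0.551, 0.095], [0.556, 0.095], [0.552, 0.089], [0.549, 0.084], [0.555, 0.085], [0.549, 0.078], [0.548, 0.074], [0.542, 0.067], [0.549, 0.068], [0.553, 0.068], [0.558, 0.068]]
335 [[0.556, 0.101], [0.549, 0.094], [0.546, 0.088], [0.549, 0.087], [0.554, 0.087], [0.549, 0.081], [0.552, 0.08], [0.551, 0.076], [0.546, 0.069], [0.545, 0.066], [0.552, 0.067], [0.561, 0.07]]
337 [[0.553, 0.099], [0.557, 0.098], [0.556, 0.095], [0.556, 0.092], [0.555, 0.088], [0.557, 0.086], [0.557, 0.083], [0.556, 0.079], [0.556, 0.076], [0.543, 0.065], [0.55, 0.066], [0.561, 0.07]]
```

View pics/s4.png

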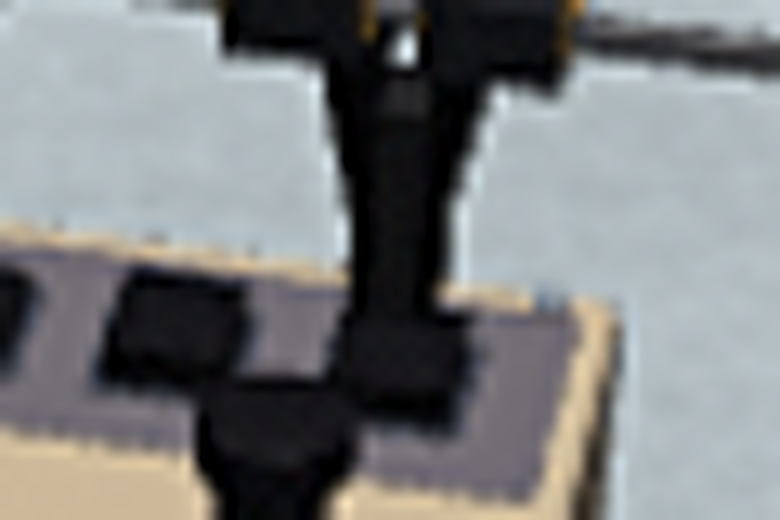

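The tip now overlaps key 1's rear edge in the picture and is about 6–7 mm above its top. I'll continue in small steps with force checks.

Call:
arm_command:
  rows:
    - {"fingers": 0,"travel": [0,0,0.15],"roll": 0}
    - {"fingers": 0,"travel": [0,0,0.3],"roll": 0}
    - {"fingers": 0,"travel": [0,0,0.4],"roll": 0}
    - {"fingers": 0,"travel": [0,0,0.4],"roll": 0}

```text
time_s: 6.45
tcp_pos: [0.5428, 0.099, 0.0592]
ee_rot: [[-0.976, 0.218, -0.0], [0.218, 0.976, -0.0], [0.0, -0.0, -1.0]]
wrist_force: [-0.4, 0.1, 0.1]
gripper_width: 0.007
```

```bash
python3 -c "
from h import *
force(5)"
```

```text
F mean [-0.2  -0.02  0.09] z std 0.17 tcp [0.5429 0.0991 0.0595] t 6.7
```

Call:
arm_command:
  rows:
    - {"fingers": 0,"travel": [0,0,0.1],"roll": 0}
    - {"fingers": 0,"travel": [0,0,0.15],"roll": 0}
    - {"fingers": 0,"travel": [0,0,0.15],"roll": 0}

```text
time_s: 7.0
tcp_pos: [0.5428, 0.099, 0.0578]
ee_rot: [[-0.976, 0.218, -0.0], [0.218, 0.976, -0.0], [0.0, -0.0, -1.0]]
wrist_force: [0.4, -0.3, -0.7]
gripper_width: 0.011
```

```bash
python3 -c "
from h import *
force(5)"
```

```text
F mean [0.35 0.04 0.03] z std 0.49 tcp [0.5429 0.099  0.0579] t 7.25
```

Call:
arm_command:
  rows:
    - {"fingers": 0,"travel": [0,0,0.1],"roll": 0}
    - {"fingers": 0,"travel": [0,0,0.15],"roll": 0}
    - {"fingers": 0,"travel": [0,0,0.15],"roll": 0}

```text
time_s: 7.55
tcp_pos: [0.5428, 0.099, 0.0563]
ee_rot: [[-0.976, 0.218, -0.0], [0.218, 0.976, -0.0], [0.0, -0.0, -1.0]]
wrist_force: [-0.3, 0.3, 0.8]
gripper_width: 0.007
```

```bash
python3 -c "
from h import *
force(6)"
```

```text
F mean [-0.03 -0.19  0.13] z std 0.37 tcp [0.543  0.0991 0.0565] t 7.85
```

Call:
arm_command:
  rows:
    - {"fingers": 0,"travel": [0,0,0.1],"roll": 0}
    - {"fingers": 0,"travel": [0,0,0.15],"roll": 0}
    - {"fingers": 0,"travel": [0,0,0.15],"roll": 0}

```text
time_s: 8.15
tcp_pos: [0.5428, 0.099, 0.0548]
ee_rot: [[-0.976, 0.218, -0.0], [0.218, 0.976, -0.0], [0.0, -0.0, -1.0]]
wrist_force: [0.0, -0.3, 0.2]
gripper_width: 0.006
```

```bash
python3 -c "
from h import *
force(6)
im,d=capture('scene'); save('s5.png',cv2.resize(im[185:225,305:365],None,fx=13,fy=13,interpolation=cv2.INTER_CUBIC))
P=cloud('scene',d)
for u in (333,335,337):
  print(u,P[204:216,u][:,[0,2]].round(3).tolist())"
```

```text
F mean [-0.06 -0.17 -0.24] z std 0.29 tcp [0.5429 0.099  0.055 ] t 8.45
333 [[0.553, 0.093], [0.553, 0.09], [0.553, 0.086], [0.547, 0.079], [0.551, 0.079], [0.552, 0.076], [0.553, 0.074], [0.55, 0.069], [0.554, 0.069], [0.556, 0.067], [0.561, 0.067], [0.558, 0.061]]
335 [[0.551, 0.091], [0.554, 0.09], [0.553, 0.086], [0.556, 0.085], [0.558, 0.084], [0.556, 0.079], [0.553, 0.074], [0.552, 0.07], [0.554, 0.068], [0.557, 0.068], [0.568, 0.072], [0.561, 0.064]]
337 [[0.556, 0.095], [0.557, 0.093], [0.554, 0.088], [0.56, 0.088], [0.555, 0.082], [0.555, 0.079], [0.559, 0.078], [0.558, 0.075], [0.558, 0.071], [0.558, 0.068], [0.562, 0.067], [0.56, 0.063]]
```

Call:
arm_command:
  rows:
    - {"fingers": 0,"travel": [0,0,0.1],"roll": 0}
    - {"fingers": 0,"travel": [0,0,0.15],"roll": 0}
    - {"fingers": 0,"travel": [0,0,0.15],"roll": 0}

```text
time_s: 8.8
tcp_pos: [0.543, 0.0991, 0.0536]
ee_rot: [[-0.976, 0.218, 0.0], [0.218, 0.976, 0.0], [-0.0, 0.0, -1.0]]
wrist_force: [-0.5, 0.2, 1.0]
gripper_width: 0.008
```

```bash
python3 -c "
from h import *
force(6)"
```

```text
F mean [ 0.27 -0.21  1.62] z std 0.34 tcp [0.543  0.0991 0.0536] t 9.1
```

Contact: 1.6 N at TCP z=0.0536. One more millimetre tells yielding from latched.

Call:
arm_command:
  rows:
    - {"fingers": 0,"travel": [0,0,0.1],"roll": 0}
    - {"fingers": 0,"travel": [0,0,0.1],"roll": 0}
    - {"fingers": 0,"travel": [0,0,0.1],"roll": 0}

```text
time_s: 9.4
tcp_pos: [0.5431, 0.0991, 0.0526]
ee_rot: [[-0.976, 0.218, 0.0], [0.218, 0.976, 0.0], [-0.0, 0.0, -1.0]]
wrist_force: [-0.7, 0.1, 1.2]
gripper_width: 0.006
```

```bash
python3 -c "
from h import *
force(6); to(*KEYS[1],.066)"
```

```text
F mean [ 0.04 -0.11  2.05] z std 0.45 tcp [0.543  0.0991 0.0525] t 9.7
travel cm [-0.03 -4.54 -1.35] roll 0.11 F [ 0.47 -0.13  2.45] tcp [0.543  0.0991 0.0525] w 0.01 t 9.7
```

Key 1 yields at about 0.5 N/mm, so it's free. Next is key 2.

Call:
arm_command:
  rows:
    - {"fingers": 0,"travel": [0,0,-1],"roll": 0}
    - {"fingers": 0,"travel": [0,-0.8,-1.6],"roll": 0}
    - {"fingers": 0,"travel": [0,-3,-1.6],"roll": 0}
    - {"fingers": 0,"travel": [0,-4.5,-1.6],"roll": 0}
    - {"fingers": 0,"travel": [0,-4.5,-1.2],"roll": 0}
    - {"fingers": 0,"travel": [0,-4.5,-0.6],"roll": 0}
    - {"fingers": 0,"travel": [0,-4.5,-0.2],"roll": 0}
    - {"fingers": 0,"travel": [0,-4.5,-0.1],"roll": 0}
    - {"fingers": 0,"travel": [0,-4.5,-0.1],"roll": 0}

```text
time_s: 10.6
tcp_pos: [0.533, 0.0552, 0.0531]
ee_rot: [[-0.976, 0.217, -0.001], [0.217, 0.976, -0.001], [0.001, -0.001, -1.0]]
wrist_force: [-1.0, -0.5, 1.7]
gripper_width: 0.006
```

```bash
python3 -c "
from h import *
force(6)"
```

```text
F mean [-1.19 -0.03  1.59] z std 0.34 tcp [0.533  0.0553 0.0535] t 10.9
```

Call:
arm_command:
  rows:
    - {"fingers": 0,"travel": [0,0,0.1],"roll": 0}
    - {"fingers": 0,"travel": [0,0,0.1],"roll": 0}
    - {"fingers": 0,"travel": [0,0,0.1],"roll": 0}

```text
time_s: 11.2
tcp_pos: [0.5331, 0.0553, 0.0525]
ee_rot: [[-0.976, 0.218, 0.0], [0.218, 0.976, 0.0], [0.0, 0.0, -1.0]]
wrist_force: [-0.8, 0.9, 2.1]
gripper_width: 0.007
```

```bash
python3 -c "
from h import *
force(6); to(*KEYS[2],.054)"
```

```text
F mean [-1.2   1.05  2.42] z std 0.36 tcp [0.5332 0.0552 0.0525] t 11.5
travel cm [ 0.01 -4.63 -0.15] roll 0.11 F [-1.17  0.37  2.49] tcp [0.5332 0.0552 0.0525] w 0.01 t 11.5
```

Key 2 yields like key 1, so it's free too. For key 3, I'll come down to the same height first.

Call:
arm_command:
  rows:
    - {"fingers": 0,"travel": [0,0,-1],"roll": 0}
    - {"fingers": 0,"travel": [0,-0.8,-1.6],"roll": 0}
    - {"fingers": 0,"travel": [0,-3,-1.6],"roll": 0}
    - {"fingers": 0,"travel": [0,-4.6,-1.6],"roll": 0}
    - {"fingers": 0,"travel": [0,-4.6,-1.2],"roll": 0}
    - {"fingers": 0,"travel": [0,-4.6,-0.6],"roll": 0}
    - {"fingers": 0,"travel": [0,-4.6,-0.2],"roll": 0}
    - {"fingers": 0,"travel": [0,-4.6,-0.1],"roll": 0}
    - {"fingers": 0,"travel": [0,-4.6,0],"roll": 0}
    - {"fingers": 0,"travel": [0,-4.6,0],"roll": 0}

```text
time_s: 12.5
tcp_pos: [0.5231, 0.0105, 0.0523]
ee_rot: [[-0.976, 0.217, -0.0], [0.217, 0.976, -0.0], [0.0, -0.0, -1.0]]
wrist_force: [-0.9, 0.2, -0.6]
gripper_width: 0.003
```

```bash
python3 -c "
from h import *
force(6)"
```

```text
F mean [-0.19 -0.03  0.04] z std 0.34 tcp [0.5232 0.0103 0.0526] t 12.8
```

Call:
arm_command:
  rows:
    - {"fingers": 0,"travel": [0,0,0.1],"roll": 0}
    - {"fingers": 0,"travel": [0,0,0.15],"roll": 0}
    - {"fingers": 0,"travel": [0,0,0.2],"roll": 0}
    - {"fingers": 0,"travel": [0,0,0.2],"roll": 0}

```text
time_s: 13.2
tcp_pos: [0.5231, 0.0102, 0.0505]
ee_rot: [[-0.976, 0.218, -0.0], [0.218, 0.976, -0.0], [0.0, -0.0, -1.0]]
wrist_force: [-0.3, 0.7, -0.2]
gripper_width: 0.0
```

```bash
python3 -c "
from h import *
force(6)"
```

```text
F mean [-0.47 -0.22  0.93] z std 0.22 tcp [0.523  0.0102 0.0505] t 13.5
```

Call:
arm_command:
  rows:
    - {"fingers": 0,"travel": [0,0,0.05],"roll": 0}
    - {"fingers": 0,"travel": [0,0,0.05],"roll": 0}
    - {"fingers": 0,"travel": [0,0,0.05],"roll": 0}

```text
time_s: 13.8
tcp_pos: [0.5231, 0.0102, 0.0502]
ee_rot: [[-0.976, 0.218, 0.0], [0.218, 0.976, -0.0], [-0.0, -0.0, -1.0]]
wrist_force: [-0.3, -0.3, 3.4]
gripper_width: 0.005
```

```bash
python3 -c "
from h import *
force(6);to(*KEYS[3],.054)"
```

```text
F mean [-1.48 -0.2   3.46] z std 0.45 tcp [0.5231 0.0102 0.05  ] t 14.1
travel cm [ 0.02 -4.59 -0.4 ] roll 0.11 F [-1.87 -0.16  3.39] tcp [0.5231 0.0102 0.05  ] w 0.01 t 14.1
```

Key 3 sits 4 mm low and took 2.5 N in half a millimetre, so it's the latched key. I'll tap key 4 before pressing it.

Call:
arm_command:
  rows:
    - {"fingers": 0,"travel": [0,0,-1],"roll": 0}
    - {"fingers": 0,"travel": [0,-0.8,-1.9],"roll": 0}
    - {"fingers": 0,"travel": [0,-3,-1.9],"roll": 0}
    - {"fingers": 0,"travel": [0,-4.6,-1.8],"roll": 0}
    - {"fingers": 0,"travel": [0,-4.6,-1.4],"roll": 0}
    - {"fingers": 0,"travel": [0,-4.6,-0.8],"roll": 0}
    - {"fingers": 0,"travel": [0,-4.6,-0.5],"roll": 0}
    - {"fingers": 0,"travel": [0,-4.6,-0.35],"roll": 0}
    - {"fingers": 0,"travel": [0,-4.6,-0.35],"roll": 0}

```text
time_s: 15.0
tcp_pos: [0.5128, -0.0345, 0.0531]
ee_rot: [[-0.976, 0.217, -0.001], [0.217, 0.976, -0.001], [0.001, -0.001, -1.0]]
wrist_force: [-1.4, -0.7, 1.1]
gripper_width: 0.008
```

```bash
python3 -c "
from h import *
force(6)"
```

```text
F mean [-0.95  0.02  1.41] z std 0.53 tcp [ 0.513  -0.0345  0.0535] t 15.3
```

Call:
arm_command:
  rows:
    - {"fingers": 0,"travel": [0,0,0.1],"roll": 0}
    - {"fingers": 0,"travel": [0,0,0.1],"roll": 0}
    - {"fingers": 0,"travel": [0,0,0.1],"roll": 0}

```text
time_s: 15.6
tcp_pos: [0.5131, -0.0345, 0.0525]
ee_rot: [[-0.976, 0.218, 0.0], [0.218, 0.976, 0.0], [-0.0, 0.0, -1.0]]
wrist_force: [-0.8, 1.1, 2.1]
gripper_width: 0.002
```

```bash
python3 -c "
from h import *
force(6); to(*KEYS[2],.054)"
```

```text
F mean [-1.04  1.43  2.07] z std 0.43 tcp [ 0.5132 -0.0346  0.0525] t 15.9
travel cm [ 0.02  4.57 -0.15] roll 0.11 F [-1.19  1.81  2.87] tcp [ 0.5132 -0.0346  0.0525] w 0.01 t 15.9
```

Key 4 is free. Back to key 3 to press it home, about 4.4 mm beyond contact.

Call:
arm_command:
  rows:
    - {"fingers": 0,"travel": [0,0,-1],"roll": 0}
    - {"fingers": 0,"travel": [0,0.8,-1.6],"roll": 0}
    - {"fingers": 0,"travel": [0,3,-1.6],"roll": 0}
    - {"fingers": 0,"travel": [0,4.6,-1.6],"roll": 0}
    - {"fingers": 0,"travel": [0,4.6,-1.2],"roll": 0}
    - {"fingers": 0,"travel": [0,4.6,-0.6],"roll": 0}
    - {"fingers": 0,"travel": [0,4.6,-0.1],"roll": 0}
    - {"fingers": 0,"travel": [0,4.6,0.2],"roll": 0}
    - {"fingers": 0,"travel": [0,4.6,0.25],"roll": 0}

```text
time_s: 16.8
tcp_pos: [0.5223, 0.0097, 0.0495]
ee_rot: [[-0.976, 0.219, -0.002], [0.219, 0.976, -0.001], [0.002, -0.001, -1.0]]
wrist_force: [-3.1, 0.9, 4.2]
gripper_width: 0.005
```

Call:
arm_command:
  rows:
    - {"fingers": 0,"travel": [0,0,0.1],"roll": 0}
    - {"fingers": 0,"travel": [0,0,0.2],"roll": 0}
    - {"fingers": 0,"travel": [0,0,0.3],"roll": 0}
    - {"fingers": 0,"travel": [0,0,0.4],"roll": 0}
    - {"fingers": 0,"travel": [0,0,0.4],"roll": 0}
    - {"fingers": 0,"travel": [0,0,0.4],"roll": 0}

```text
time_s: 17.4
tcp_pos: [0.5223, 0.0097, 0.0461]
ee_rot: [[-0.976, 0.218, -0.002], [0.218, 0.976, -0.001], [0.001, -0.001, -1.0]]
wrist_force: [-3.8, -1.6, 5.6]
gripper_width: 0.006
```

```bash
python3 -c "
from h import *
force(4)"
```

```text
F mean [-3.61 -1.37  5.83] z std 0.51 tcp [0.5223 0.0097 0.0461] t 17.6
```

5.8 N matches about 8 mm total travel, which is past the unlatch point. Letting go and retreating.

Call:
arm_command:
  rows:
    - {"fingers": 0,"travel": [0,0,-0.5],"roll": 0}
    - {"fingers": 0,"travel": [0,0,-2],"roll": 0}
    - {"fingers": 0,"travel": [0,0,-6],"roll": 0}
    - {"fingers": 0,"travel": [0,0,-10],"roll": 0}
    - {"fingers": 0,"travel": [0,0,-14],"roll": 0}
    - {"fingers": 0,"travel": [0,-4,-15],"roll": 0}
    - {"fingers": 0,"travel": [0,-8,-15],"roll": 0}
    - {"fingers": 0,"travel": [0,-12,-15],"roll": 0}
    - {"fingers": 0,"travel": [0,-16,-15],"roll": 0}
    - {"fingers": 0,"travel": [0,-20,-15],"roll": 0}

```text
time_s: 18.6
tcp_pos: [0.4801, -0.1864, 0.1964]
ee_rot: [[-0.976, 0.218, 0.003], [0.218, 0.976, -0.0], [-0.003, 0.001, -1.0]]
wrist_force: [0.2, 0.3, 0.1]
gripper_width: 0.008
```

Call:
arm_command:
  rows:
    - {"fingers": 0,"travel": [0,-4,0],"roll": 0}
    - {"fingers": 0,"travel": [0,-8,0],"roll": 0}
    - {"fingers": 0,"travel": [0,-12,0],"roll": 0}
    - {"fingers": 0,"travel": [0,-16,0],"roll": 0}
    - {"fingers": 0,"travel": [0,-16,0],"roll": 0}
    - {"fingers": 0,"travel": [0,-16,0],"roll": 0}

```text
time_s: 19.2
tcp_pos: [0.4448, -0.342, 0.1957]
ee_rot: [[-0.975, 0.22, 0.001], [0.22, 0.975, -0.0], [-0.001, 0.0, -1.0]]
wrist_force: [-0.4, 0.3, -0.2]
gripper_width: 0.007
```

```bash
python3 - <<'E'
from h import *
im,d=capture("top"); P=cloud("top",d); d0=np.load("top_d.npy"); P0=cloud("top",d0)
for k in KEYS:
    u,v=[int(round(float(t))) for t in proj("top",np.r_[k,.066])]
    s=np.s_[v-3:v+4,u-3:u+4]; print(u,v,"before",np.nanmedian(P0[s][...,2]).round(4),"now",np.nanmedian(P[s][...,2]).round(4))
i0=cv2.imread("pics/top0.png")[...,::-1]
df=cv2.absdiff(im,np.ascontiguousarray(i0)).max(2); print("changed px, box area",(df[100:330,130:345]>40).sum())
save("top1.png",cv2.resize(im[100:250,190:360],None,fx=4,fy=4,interpolation=cv2.INTER_CUBIC))
force(2)
E
```

```text
242 196 before 0.0672 now 0.067
257 200 before 0.0671 now 0.0678
273 204 before 0.0631 now 0.0675
289 208 before 0.0668 now 0.0676
changed px, box area 1268
F mean [ 0.06  0.54 -0.19] z std 0.22 tcp [ 0.4452 -0.3404  0.196 ] t 19.35
```

View pics/top1.png

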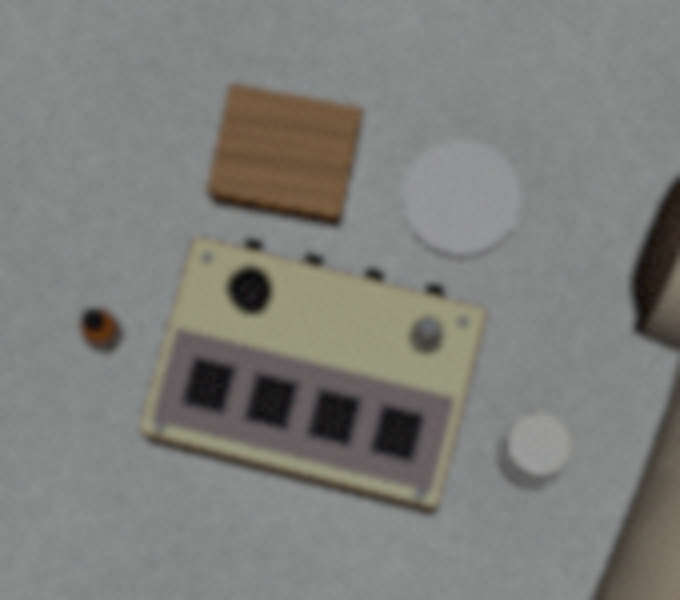

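All four keys (around (208,385), (271,400), (333,417) and (397,432)) now measure about 67 mm. The bottle, jar, eyepiece, objective, slide box and dish are where they were, and the arm is only at the right edge of the picture, clear of everything.

```bash
python3 -c "
from station import *
print(finish_job())"
```

```text
the job is handed in; nothing more can be done
None
```

I tapped keys 1 to 4 from left to right, found that key 3 was the latched one, pressed it home, let go and handed the job in at about 19.4 s. `finish_job` gives no verdict, so the result rests on my own checks.

- **Taps:** Keys 1, 2 and 4 yielded softly, at about 2.1–2.4 N for roughly 2 mm. Key 3 sat 4 mm low, and its force rose from 0.9 to 3.5 N within half a millimetre.
- **Press:** Key 3 reached 5.8 N, about 4.3 mm below its latched height. Its measured top height went from 63.1 mm to 67.5 mm.
- **Last check:** The top camera put all four keys at 67.0–67.8 mm, within 1.5 mm of the free height. The things around the box looked unmoved in the final picture. The beaker and marker were outside that crop, but the arm never went down near them. The wrist force was near zero and the arm was clear.
- **Disagreements:**
  - The closed fingertips touched about 23 mm later than the stated 11 mm offset implies, so I found the contact height by small steps with force checks.
  - The before/after image comparison showed 1,268 changed pixels. I put these down to the arm and its shadow at the right edge, but did not check further.

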